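Weigh a parts canister on the spring hook scale

TASK

Weigh the parts canister with the blue lid on the spring hook scale. First pull the scale's red maximum pointer up to zero by its knob and let go of it; then hang the canister by its wire bail in the hook's saddle and let it down slowly until the spring carries all of it before you let go, so that the scale neither jerks nor is pushed too far and the red pointer ends up at the true load, level with the black needle. Leave the canister hanging free and still, and leave the green-lidded canister, the yellow screwdriver and the multimeter where they are.

Things in the scene. Friction and masses are not known exactly. Their poses are not given: they have to be found in the camera images.
- scale_stand: Column spring scale bolted to the bench, fixed, 125x120 mm base plate 12 mm thick, grey housing 46 mm deep, 74 mm wide, top at 230 mm. Origin: on the bench under the column; its -x axis points out of the front face (20 mm in front of the origin), the way the hook points; z up. A white plate on the front has a mark every 5 mm.
- hook_load (a joint): How far the sprung hook is pulled down, in m: 0 unloaded (upper stop), 0.054 lower stop. Spring about 220 N/m (1 N moves it about 4.5 mm, after the first 0.9 N), lightly damped: loaded suddenly it bounces for a second or two. Faster than 0.1 m/s is a jerk. It carries a black needle.
- hook_saddle (a point): Lowest point of the hook's upper surface, where the bail must rest; moves with the hook. 169.5 mm above the bench unloaded, 90 mm in front of the stand's origin. The hook is a 9 mm round steel bar that comes out of the column along the stand's -x, dips 9 mm at the saddle and turns up again at its tip. The bar's underside is 9 mm below this point. Axes as the stand's.
- hook_tip (a point): Topmost point of the hook's upturned tip: 18 mm in front of hook_saddle (the bar's foremost side 22.5 mm in front of it) and 16 mm above it; moves with the hook. The bail must pass over it. Axes as the stand's.
- max_pointer (a joint): How far down the red maximum pointer stands, in m: 0 at zero (top, against the black needle's lug of the unloaded hook), up to 0.054. It stays where it is left (0.5 N friction); the hook's lug pushes it down as the load grows, and it does not come back by itself.
- max_knob (a point): Centre of the red knob, 18 mm across, 22 mm tall, on the 6 mm stem of the red pointer, standing above the housing top, 27 mm towards the stand's +y from its origin; 305 mm above the bench with the pointer at zero, lower by the joint value. Pinch it from above and lift straight up to zero.
- red_mark (a point): Upper edge of the red pointer on the scale plate (axes as the stand's).
- live_needle (a point): Lower edge of the black lug beside the needle, which shows the present load; red_mark is 0.3 mm below it when the red pointer agrees with the load, more when the red pointer stands too low (axes as the stand's).
- canister_blue: The canister to weigh: aluminium parts canister with blue screw lid, 68 mm across, lid top 50 mm above its underside; content and so weight unknown (0.25 to 0.98 kg). Origin: centre of its underside, z up. A rigid 7 mm wire bail stands over the lid in its y-z plane: posts at y = +-24 mm up to 84 mm, then rising to a peak in the middle. A blue finger tab stands on a short neck on the peak.
- canister_blue_tab (a point): Point to grip in the blue finger tab, 115 mm above the canister's underside; the tab is 20 mm (x) by 12 mm (y), from 102 to 128 mm above the underside. Grip it across its y faces. Axes as the canister's.
- canister_blue_eye (a point): Underside of the bail's peak, 90.5 mm above the canister's underside: it rests on hook_saddle when hung. The opening under it is 40 mm tall (down to the lid) and 41 mm wide and faces along the canister's x; either x direction may face the column. Axes as the canister's.
- canister_green: The same canister with a green lid and tab: not to be weighed.
- yellow_driver: Yellow-handled screwdriver lying on the bench, 193 mm long.
- multimeter: Yellow multimeter lying on the bench, 175x86 mm.
There are look-alikes about, which are no part of the job. Leave any orange look-alike of the canister_blue alone.

How it is judged:
On the way, in this order (a step that is already met when the one before it is completed fails the run):
1. the red pointer is at zero (within 3 mm) and its knob let go, the hook still unloaded (value of joint max_pointer below 0.003 m and value of joint hook_load below 0.002 m and contact force between the fingers and scale_stand below 0.1 N), for 0.2 s.
2. the blue canister hangs from the hook, let go and settled (distance between canister_blue_eye and hook_saddle below 0.01 m and value of joint hook_load above 0.004 m and contact force between the fingers and canister_blue below 0.1 N and velocity of joint hook_load between -0.01 and 0.01 m/s), for 0.5 s.
At the end, for the whole second after the job is handed in: The blue-lidded canister hangs free by its bail in the hook's saddle (within 10 mm), upright within 0.15 rad, clear of the bench, at rest (below 0.03 m/s, hook below 0.01 m/s), and the red maximum pointer stands no more than 3 mm below the black needle (distance between canister_blue_eye and hook_saddle below 0.01 m and height (world z) of canister_blue above 0.012 m and angle between canister_blue's own z axis and vertical below 0.15 rad and value of joint hook_load above 0.004 m and z of red_mark in the frame of live_needle above -0.003 m and linear speed of canister_blue below 0.03 m/s and velocity of joint hook_load between -0.01 and 0.01 m/s); the robot touches nothing.
It fails at once if the hook is jerked: it moves faster than 0.1 m/s, down or up (load dropped on it, or the spring let fly) (velocity of joint hook_load above 0.1 m/s or velocity of joint hook_load below -0.1 m/s).
It fails at once if the scale is pushed down to its end (hook more than 50 mm down) (value of joint hook_load above 0.05 m).
It fails at once if the canister is forced against the scale with more than 20 N (contact force between canister_blue and scale_stand above 20 N).
It fails at once if the green canister, the screwdriver or the multimeter is moved by more than 30 mm (distance of any of canister_green, yellow_driver, multimeter from where it was at the start of the episode above 0.03 m).
It also fails if it takes over 61 s, if anything falls off the work surface, if the arm or the gripper's body presses on something with over 40 N, if the wrist force passes 120 N, or if a joint passes its speed limit or range.

ROBOT

A 6-joint arm with a two-finger parallel gripper is mounted at the origin on a cart in front of the work surface, level with it; the furniture and walls round the work are solid. World frame = base frame: x ahead of the robot, y to its left, z up, the work surface at z = 0. Lengths are in m, angles in rad, forces in N, time in s.
With the tool pointing down it reaches from about 0.3 to 0.75 m from the base axis. Payload 8.5 kg.
Tool frame: the origin (TCP) lies between the finger pads; the fingertips stand 25 mm ahead of it and the grasp point (between the pads) lies 6 mm ahead of it (finger_overhang is the distance from the TCP to the fingertips, in m); z points along the fingers, y is the line along which they close (so a half turn about z gives the same grasp; the last joint's range is limited). The gripper opens to 88 mm and grips with 3 to 60 N. Pads are 18 mm wide; open, the fingers measure 123 mm over their backs; the gripper's body (75 mm by 187 mm) begins 45 mm behind the grasp point.
Start: joints at [-1.363, 0.381, 1.297, -0, 1.464, -0.215], TCP at [0.226, -0.502, 0.264] pointing down, gripper open.
Joint ranges: [-3.11, 3.11], [-0.89, 2.33], [0.22, 2.48], [-1.42, 4.56], [0.17, 2.85], [-2.88, 2.88]. Speed limits (rad/s): [2.39, 2.39, 3.14, 3.14, 3.14, 3.14].

INTERFACE

Orientations are given as a unit quaternion [x, y, z, w].
In Python, from rig import * gives the robot as it stands.
- The arm moves only by the tool arm_command, never from a script. Its argument "deltas" is a list of rows, each a list of 3 entries, a list of its own where there are three numbers: the closure, from -1 (fully open) to 1 (shut), then the shift along the tool's x, y, z in m, then the turn about the tool's z in degrees. A call has 1 to 12 rows; each row is the pose to reach, as a shift and turn from the pose commanded when the call began, along the tool's axes at that moment; what a row does not reach only later rows make up. A row lasts 1/10 s, in which the tool goes at most 50 mm and 8.59 degrees, less where a joint would pass 70% of its speed; a pose out of reach is approached as far as the arm can. A call with a gripper value outside its range is refused whole. The fingers move at their own pace and stop on an object; "grip_force" is the grip in N (left out, the last holds). Time passes only in rows, so rows that repeat a pose let the fingers close. It gives the time, the measured TCP pose, the force, the opening and the grip force at its end, in the units of the state.
- read_state(): the state, without advancing time (a new reading comes with each control period).
- grab_frame(name): name is "scene" or "top" or "wrist"; returns the picture (420x560x3 uint8, red, green, blue); there is no depth.
- camera_model(name): a dict with "intrinsics" (3x3 intrinsics, pixels), "rvec" (rotation vector, rad) and "tvec" (3), from world to camera coordinates, as OpenCV has them; the wrist camera has in their place "T_tool_cam" (4x4, takes a point from camera to tool coordinates, whose origin is the TCP and whose axes are the flange's). Camera axes: x right, y down, z forward; pixel columns grow to the right and rows downward; lengths in m; the calibration is good to about 2 mm. A picture is of the moment at which its call begins: read the wrist's pose just before it. camera_model takes no time and is no camera call.
- hand_in(): hands the job in; it is judged then, once.
The state is a dict: "time": time; "joint_positions": joint angles; "joint_vel": joint speeds; "joint_torque": joint torques, N m; "tcp_pos": TCP position; "eef_rot": TCP orientation; "force": force on the tool from outside, world axes, zero at the start; "moment": the same for the moment, N m; "opening": finger opening in m; "gripper_force": force on a finger pad.
Only numpy, scipy, OpenCV 4.12 (cv2) and the standard library are available. Lean on these libraries where they do the work, as an engineer would, in place of code of your own. Each camera call takes 0.05 s, during which the arm holds its last target. There are 200 camera calls.

## Working session

There is one attempt and no reset: what is moved stays moved. The work goes in short steps, Python scripts to look and compute and a tool call to move; the robot and the scene stay as the last step left them, time stands still between calls to the robot, and variables do not carry over. Pictures are saved under pics/ and viewed, at most 10 in all, crops included, and the job is handed in when it is done.

Besides the shell and the picture viewer there is one more tool, called after "Emit:" as a command line: name --argument value ..., lists and objects as JSON in quotes. arm_command: Moves the arm, as the interface text tells. Its arguments: {"type":"object","properties":{"deltas":{"type":"array","items":{"type":"array"}},"grip_force":{"type":"number"}},"required":["deltas"]}

```bash
mkdir -p pics; cat > h.py <<'E'
from rig import *
import numpy as np, cv2
from scipy.spatial.transform import Rotation as R
def save(n,f,crop=None,s=1):
    im=cv2.cvtColor(np.asarray(f),cv2.COLOR_RGB2BGR)
    if crop: im=im[crop[1]:crop[3],crop[0]:crop[2]]
    if s!=1: im=cv2.resize(im,None,fx=s,fy=s,interpolation=cv2.INTER_CUBIC)
    cv2.imwrite('pics/'+n,im)
def cam(name,st=None):
    m=camera_model(name);K=np.array(m['intrinsics'])
    if 'rvec' in m:
        Rm=cv2.Rodrigues(np.array(m['rvec'],float))[0];t=np.array(m['tvec'],float).ravel()
    else:
        T=np.eye(4);T[:3,:3]=R.from_quat(st['eef_rot']).as_matrix();T[:3,3]=st['tcp_pos']
        W=np.linalg.inv(T@np.array(m['T_tool_cam']));Rm=W[:3,:3];t=W[:3,3]
    return K,Rm,t
def atz(c,uv,z):
    K,Rm,t=c;o=-Rm.T@t;d=Rm.T@np.linalg.inv(K)@np.array([uv[0],uv[1],1.])
    return o+d*(z-o[2])/d[2]
def proj(c,p):
    K,Rm,t=c;q=K@(Rm@np.array(p,float)+t);return q[:2]/q[2]
def tri(cs,uvs):
    P=[c[0]@np.hstack([c[1],c[2][:,None]]) for c in cs]
    x=cv2.triangulatePoints(P[0],P[1],np.array(uvs[0],float),np.array(uvs[1],float)).ravel();return x[:3]/x[3]
E
python3 - <<'E'
from h import *
st=read_state();print(st)
a=grab_frame('scene');b=grab_frame('top')
np.save('a.npy',a);np.save('b.npy',b)
save('scene.png',a,s=1.4);save('top.png',b,s=1.4)
for n in('scene','top'):
    K,Rm,t=cam(n);print(n,K[0,0],-Rm.T@t)
E
```

```text
{'time': 0.0, 'joint_positions': array([-1.36329537e+00,  3.81203303e-01,  1.29823925e+00, -2.81121914e-05,
        1.46360002e+00, -2.15287931e-01]), 'joint_vel': array([ 1.77618372e-03, -3.23275818e-05, -1.36182155e-04, -2.08398193e-03,
       -1.90520760e-04,  1.64796629e-04]), 'joint_torque': array([-6.63417745e-05, -4.37931454e+01, -2.24553734e+01,  7.13332091e-02,
        3.53169709e-02, -9.74925570e-05]), 'tcp_pos': array([ 0.22561542, -0.50133213,  0.26314108]), 'eef_rot': array([ 9.77738704e-01,  2.09824929e-01, -1.11516035e-05, -7.25007180e-04]), 'force': array([ 0.92206434, -0.33831778, -1.0316447 ]), 'moment': array([-0.07307609,  0.01986146,  0.00785334]), 'gripper_force': 0.0, 'opening': 0.08809757171967544}
scene 419.303816009923 [ 0.64052372 -0.94193631  0.87479924]
top 430.8895438776048 [ 0.31600551 -0.07862366  1.51815749]
```

View pics/scene.png

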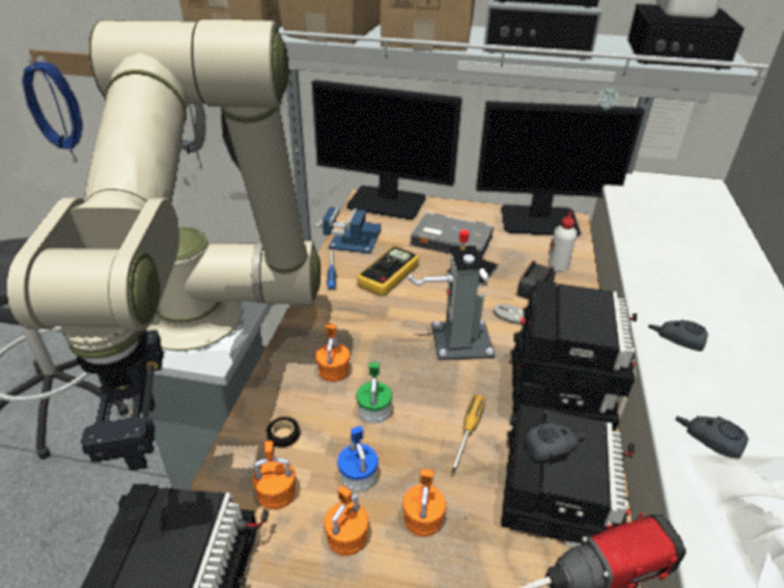

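View pics/top.png

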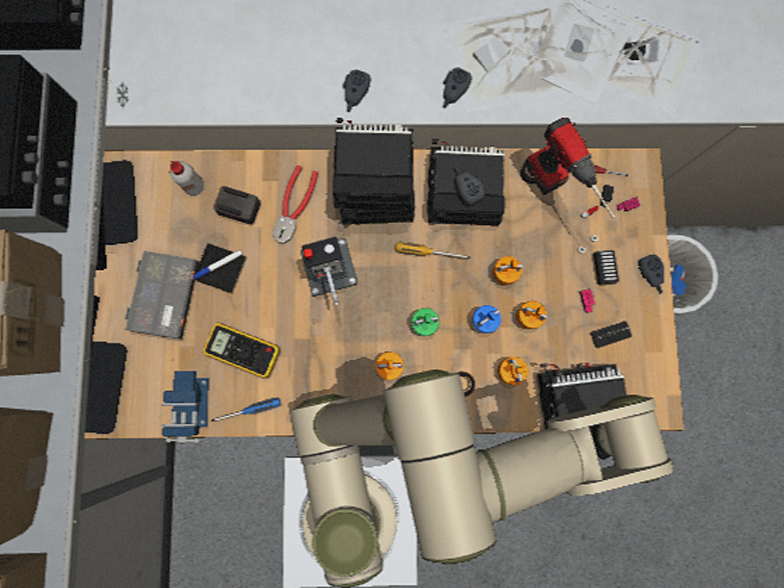

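Blue canister: scene (358,465), top (487,320) in the 1.4× views. Candidates it could be confused with, in the top view: orange at (532,315), (508,270), (513,371) and (389,366), and green at (425,321). By lid colour, I choose blue at (487,320). The scale is at top (328,265), with its red knob at (308,252) and hook tip near (335,302). I'll check with one close crop.

```bash
python3 - <<'E'
from h import *
a=np.load('a.npy');b=np.load('b.npy')
def c(im,x,y,w,h,s): 
    return cv2.resize(cv2.cvtColor(im[y:y+h,x:x+w],cv2.COLOR_RGB2BGR),(400,300),interpolation=cv2.INTER_CUBIC)
# blue: 60x45 -> 6.667 ; scale 80x60 ->5 ; scene scale 120x90 -> 3.33
m=np.vstack([np.hstack([c(a,225,295,80,60,5),c(a,270,160,120,90,3)]),np.hstack([c(b,318,203,80,60,5),c(b,200,160,80,60,5)])])
cv2.imwrite('pics/m.png',m)
E
```

```text
(no output)
```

View pics/m.png

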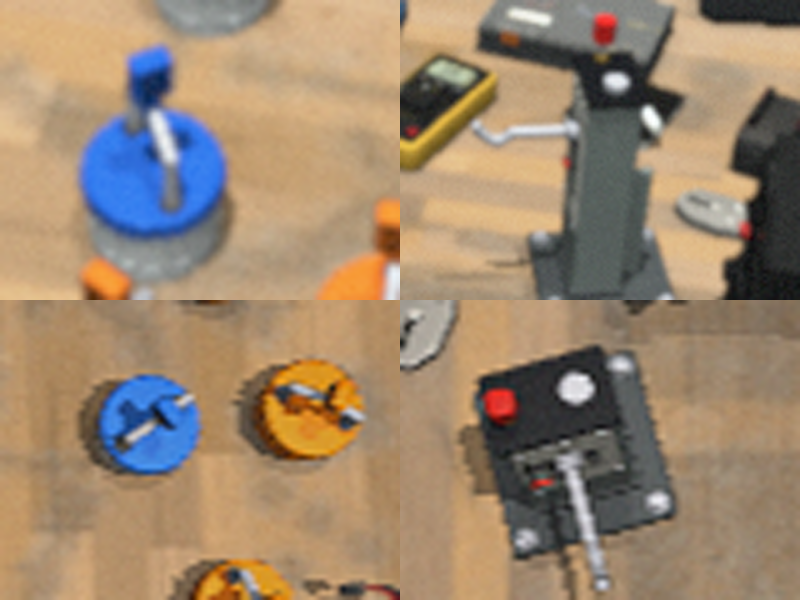

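```bash
python3 - <<'E'
from h import *
s=cam('scene');t=cam('top')
S=lambda x,y,x0,y0,f:(x0+x/f-.5+.5/f,y0+y/f-.5+.5/f)
T1=lambda x,y:S(x,y-300,318,203,5)
T2=lambda x,y:S(x-400,y-300,200,160,5)
A1=lambda x,y:S(x,y,225,295,5)
A2=lambda x,y:S(x-400,y,270,160,10/3)
pr=lambda n,v:print(n,np.round(v,4))
pr('knob',tri([s,t],[A2(604,28),T2(500,405)]))
pr('tab',tri([s,t],[A1(150,78),T1(172,408)]))
pr('tab@.128 top',atz(t,T1(172,408),.120))
pr('lid top',atz(t,T1(150,425),.05)); pr('lid sc',atz(s,A1(153,172),.05))
p=atz(t,T1(122,443),.084);q=atz(t,T1(186,400),.084);pr('posts',np.r_[p[:2],q[:2],np.degrees(np.arctan2(*(q-p)[1::-1])),np.linalg.norm(p-q)])
tip=tri([s,t],[A2(478,126),T2(602,584)]);pr('tip',tip)
for z in(.17,.1855):pr('tiptop',atz(t,T2(602,583),z))
pr('root',atz(t,T2(568,462),.178))
pr('tip sc',atz(s,A2(477,125),.18))
for c in((622,365),(657,502),(526,541)):pr('screw',atz(t,T2(*c),.014))
pr('knob top at z', atz(t,T2(500,405),.305))
E
```

```text
knob [0.6004 0.0758 0.2573]
tab [ 0.4815 -0.3426  0.1156]
tab@.128 top [ 0.4832 -0.3411  0.12  ]
lid top [ 0.48   -0.3386  0.05  ]
lid sc [ 0.48   -0.3455  0.05  ]
posts [ 4.64300e-01 -3.13300e-01  4.92800e-01 -3.57500e-01 -5.71293e+01
  5.26000e-02]
tip [0.504  0.0208 0.179 ]
tiptop [0.5064 0.0216 0.17  ]
tiptop [0.5042 0.0205 0.1855]
root [0.5828 0.0427 0.178 ]
tip sc [0.5025 0.0205 0.18  ]
screw [0.6858 0.0192 0.014 ]
screw [ 0.586  -0.0056  0.014 ]
screw [0.5589 0.0868 0.014 ]
knob top at z [0.5913 0.0703 0.305 ]
```

```bash
cat >> h.py <<'E'
def go(p,ydeg=None):
    st=read_state();M=R.from_quat(st['eef_rot']).as_matrix()
    d=M.T@(np.array(p)-st['tcp_pos']);cur=np.degrees(np.arctan2(M[1,1],M[0,1]))
    turn=0 if ydeg is None else -((ydeg-cur+180)%360-180)
    print('t',round(st['time'],2),'tcp',np.round(st['tcp_pos'],4),'ydeg',round(cur,2),'tilt',np.round(M[2],3),'q',np.round(st['joint_positions'],2),'F',np.round(st['force'],2),'op',round(st['opening'],4))
    print('delta',np.round(d,4),'turn',round(turn,2))
E
python3 - <<'E'
from h import *
print(np.round(camera_model('wrist')['T_tool_cam'],3)); go([.600,.076,.36],15.3)
E
```

```text
[[-0.001 -0.957 -0.29   0.074]
 [ 1.    -0.001  0.     0.001]
 [-0.    -0.29   0.957 -0.121]
 [ 0.     0.     0.     1.   ]]
t 0.1 tcp [ 0.2256 -0.5014  0.2632] ydeg -65.78 tilt [ 0.    -0.001 -1.   ] q [-1.36  0.38  1.3   0.    1.46 -0.22] F [0.45 0.93 0.19] op 0.0882
delta [ 0.5783 -0.373  -0.0962] turn -81.08
```

Emit:
arm_command --deltas '[[-1, [0.01, 0, -0.05], 0], [-1, [0.045, -0.02, -0.096], -8], [-1, [0.085, -0.045, -0.096], -16], [-1, [0.125, -0.07, -0.096], -24], [-1, [0.165, -0.095, -0.096], -32], [-1, [0.205, -0.12, -0.096], -40], [-1, [0.245, -0.145, -0.096], -48], [-1, [0.285, -0.17, -0.096], -56], [-1, [0.325, -0.2, -0.096], -64], [-1, [0.365, -0.225, -0.096], -72], [-1, [0.405, -0.25, -0.096], -80], [-1, [0.445, -0.28, -0.096], -81]]' --grip_force 10

```text
time: 1.3
tcp_pos: [0.5174, -0.0619, 0.3594]
eef_rot: [0.606, 0.796, -0.0, -0.0]
force: [0.0, -0.3, 0.2]
opening: 0.0882
gripper_force: 0.0
```

```bash
python3 - <<'E'
from h import *
go([.600,.076,.36],15.3)
E
```

```text
t 1.3 tcp [ 0.5174 -0.0619  0.3594] ydeg 15.44 tilt [ 0.    -0.001 -1.   ] q [-0.35  0.28  1.18 -0.    1.69 -0.62] F [ 0.03 -0.27  0.18] op 0.0882
delta [ 0.1109  0.1164 -0.0006] turn 0.14
```

Emit:
arm_command --deltas '[[-1, [0.037, 0.038, 0], 0], [-0.3, [0.074, 0.076, 0], 0], [-0.3, [0.111, 0.116, 0], 0], [-0.3, [0.111, 0.116, 0], 0], [-0.3, [0.111, 0.116, 0], 0]]'

```text
time: 1.8
tcp_pos: [0.5997, 0.0752, 0.3587]
eef_rot: [0.606, 0.795, -0.001, -0.001]
force: [-0.5, -0.6, -0.4]
opening: 0.0589
gripper_force: 0.0
```

```bash
python3 - <<'E'
from h import *
go([.600,.076,.27],15.3)
st=read_state();w=grab_frame('wrist');c=cam('wrist',st)
for p in([.6004,.0758,.268],[.6074,.0497,.23]):print(proj(c,p))
m=((w[...,0].astype(int)>130)&(w[...,1]<70)&(w[...,2]<70)).astype(np.uint8)
n,l,s,ce=cv2.connectedComponentsWithStats(m)
for i in range(1,n):
    if s[i,4]>30: print(s[i],ce[i],atz(c,ce[i],.268))
save('w1.png',w)
E
```

```text
t 1.8 tcp [0.5997 0.0752 0.3587] ydeg 15.36 tilt [ 0.    -0.002 -1.   ] q [-0.07  0.44  0.93 -0.    1.77 -0.34] F [-0.46 -0.58 -0.37] op 0.0589
delta [0.0007 0.0006 0.0887] turn 0.06
[285.92776301 223.77982489]
[285.24539448 240.81149135]
[146  16  10  10  76] [150.69736842  20.48684211] [0.49801759 0.16922626 0.268     ]
[413 125  87  58 563] [460.89165187 152.01065719] [0.69003517 0.14793032 0.268     ]
[408 138  69  66 247] [440.86639676 176.57489879] [0.68427306 0.13073362 0.268     ]
[403 143  69  66 337] [430.11869436 176.35905045] [0.6778366  0.12910789 0.268     ]
[266 211  31  31 618] [281.06634304 226.22330097] [0.59782647 0.07336854 0.268     ]
[ 78 215  39  22 184] [ 95.55978261 221.59782609] [0.48222963 0.04489215 0.268     ]
```

View pics/w1.png

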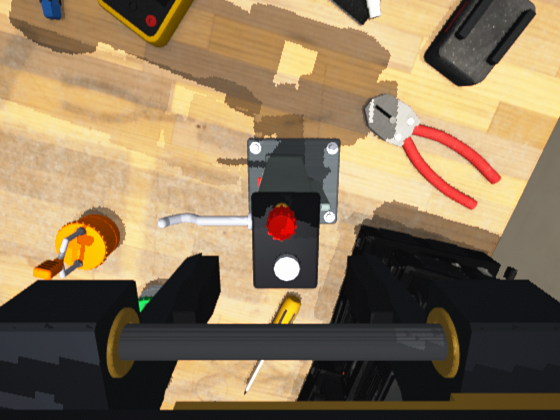

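The red knob is at (281,224), within 3 mm of the estimate, and the stand's edges run parallel to the image axes, so its yaw is about 15.4°. I'll descend and pinch it.

Emit:
arm_command --deltas '[[-0.3, [0, -0.001, 0.04], 0], [-0.3, [-0.001, -0.001, 0.075], 0], [-0.3, [-0.001, -0.001, 0.09], 0], [-0.3, [-0.001, -0.001, 0.092], 0], [1, [-0.001, -0.001, 0.092], 0], [1, [-0.001, -0.001, 0.092], 0], [1, [-0.001, -0.001, 0.092], 0], [1, [-0.001, -0.001, 0.092], 0], [1, [-0.001, -0.001, 0.092], 0]]' --grip_force 12

```text
time: 2.75
tcp_pos: [0.5987, 0.0728, 0.2681]
eef_rot: [0.607, 0.795, 0.0, 0.0]
force: [-0.0, -0.3, -0.5]
opening: 0.0193
gripper_force: 0.0
```

Emit:
arm_command --deltas '[[1, [0, 0, 0], 0], [1, [0, 0, 0], 0], [1, [0, 0, -0.005], 0], [1, [0, 0, -0.012], 0], [1, [0, 0, -0.02], 0], [1, [0, 0, -0.028], 0], [1, [0, 0, -0.034], 0], [1, [0, 0, -0.038], 0], [1, [0, 0, -0.04], 0], [1, [0, 0, -0.04], 0]]'

```text
time: 3.75
tcp_pos: [0.5988, 0.0728, 0.3081]
eef_rot: [0.607, 0.795, 0.0, 0.0]
force: [6.2, 1.2, 0.9]
opening: 0.0169
gripper_force: 12.0
```

```bash
python3 - <<'E'
from h import *
go([.600,.076,.27],15.3);s=cam('scene');a=grab_frame('scene');save('s2.png',a,(270,140,390,230),5)
print(proj(s,[.5995,.075,.305]),proj(s,[.5995,.075,.294]))
E
```

```text
t 3.75 tcp [0.5988 0.0728 0.3081] ydeg 15.23 tilt [-0.     0.001 -1.   ] q [-0.08  0.45  1.05  0.    1.63 -0.34] F [6.2  1.18 0.93] op 0.0169
delta [0.0028 0.0019 0.0381] turn -0.07
[332.71115328 153.16227131] [332.33256645 156.66575008]
```

View pics/s2.png

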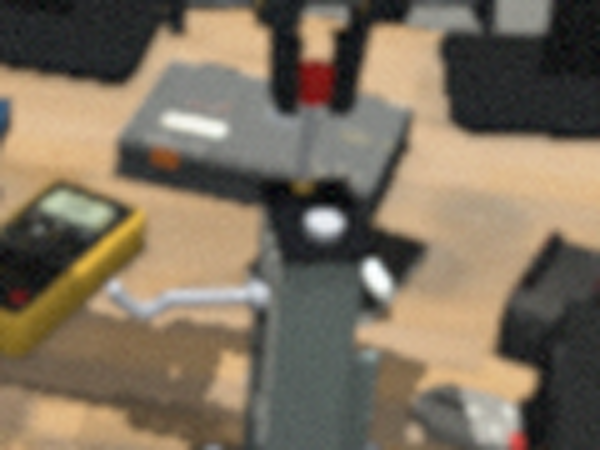

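The fingers hold the knob at crop (317,82). That puts it at z≈0.295, about 10 mm below zero. I'll lift on slowly and watch the force.

Emit:
arm_command --deltas '[[1, [0, 0.001, -0.002], 0], [1, [0, 0.001, -0.004], 0], [1, [0, 0.001, -0.006], 0], [1, [0, 0.001, -0.006], 0]]'

```text
time: 4.2
tcp_pos: [0.5992, 0.0729, 0.314]
eef_rot: [0.607, 0.795, -0.0, -0.0]
force: [-1.7, -0.7, 0.4]
opening: 0.0177
gripper_force: 12.0
```

Emit:
arm_command --deltas '[[1, [0, 0, -0.001], 0], [1, [0, 0, -0.002], 0], [1, [0, 0, -0.002], 0]]'

```text
time: 4.5
tcp_pos: [0.5993, 0.0729, 0.3154]
eef_rot: [0.607, 0.794, -0.0, -0.001]
force: [-2.7, -1.5, -2.2]
opening: 0.0174
gripper_force: 12.0
```

Emit:
arm_command --deltas '[[1, [0, 0, -0.001], 0], [1, [0, 0, -0.001], 0], [1, [0, 0, -0.001], 0]]'

```text
time: 4.8
tcp_pos: [0.5993, 0.0729, 0.3157]
eef_rot: [0.607, 0.795, -0.001, -0.001]
force: [-2.9, -0.4, -9.2]
opening: 0.0175
gripper_force: 12.0
```

The stop shows as −9 N in z, so the pointer is at zero. I'll relax, release and wait.

Emit:
arm_command --deltas '[[1, [0, 0, 0.001], 0], [-0.3, [0, 0, 0.001], 0], [-0.3, [0, 0, 0.001], 0], [-0.3, [0, 0, 0.001], 0], [-0.3, [0, 0, 0.001], 0], [-0.3, [0, 0, 0.001], 0], [-0.3, [0, 0, 0.001], 0], [-0.3, [0, 0, -0.01], 0], [-0.3, [0, 0, -0.04], 0], [-0.3, [0, 0, -0.075], 0]]'

```text
time: 5.8
tcp_pos: [0.5993, 0.073, 0.3928]
eef_rot: [0.607, 0.795, -0.0, -0.001]
force: [-0.1, 1.5, 0.5]
opening: 0.057
gripper_force: 0.0
```

```bash
python3 - <<'E'
from h import *
go([.481,-.342,.26],-57)
s=cam('scene');a=grab_frame('scene')
m=((a[...,0].astype(int)>130)&(a[...,1]<80)&(a[...,2]<80)).astype(np.uint8)
n,l,st,ce=cv2.connectedComponentsWithStats(m)
for i in range(1,n):
    if st[i,4]>10 and 300<ce[i][0]<360 and ce[i][1]<220: print(st[i],ce[i])
print(proj(s,[.5995,.075,.305]),proj(s,[.5995,.075,.258]))
E
```

```text
t 5.8 tcp [0.5993 0.073  0.3928] ydeg 15.22 tilt [ 0.001 -0.001 -1.   ] q [-0.07  0.44  0.85  0.    1.86 -0.34] F [-0.1   1.52  0.52] op 0.057
delta [-0.3694 -0.223   0.1329] turn 72.22
[332.71115328 153.16227131] [331.12351196 167.85445622]
```

Emit:
arm_command --deltas '[[-0.3, [-0.03, -0.02, 0], 8], [-0.3, [-0.07, -0.042, 0], 16], [-0.3, [-0.11, -0.066, 0], 24], [-0.3, [-0.15, -0.09, 0], 32], [-0.3, [-0.19, -0.115, 0.01], 40], [-0.3, [-0.23, -0.139, 0.03], 48], [-0.3, [-0.27, -0.163, 0.05], 56], [-0.3, [-0.31, -0.187, 0.08], 64], [-0.3, [-0.345, -0.208, 0.11], 72], [-0.3, [-0.369, -0.223, 0.133], 72], [-0.3, [-0.369, -0.223, 0.133], 72], [-0.3, [-0.369, -0.223, 0.133], 72]]'

```text
time: 7.05
tcp_pos: [0.4814, -0.3419, 0.2592]
eef_rot: [0.958, 0.285, 0.0, -0.0]
force: [-0.6, -0.2, -0.4]
opening: 0.0576
gripper_force: 0.0
```

```bash
python3 - <<'E'
from h import *
go([.481,-.342,.124],-57)
st=read_state();w=grab_frame('wrist');c=cam('wrist',st);np.save('w.npy',w);np.save('st.npy',st,allow_pickle=True)
print(proj(c,[.481,-.342,.128]),proj(c,[.481,-.342,.05]))
a=grab_frame('scene')
W=cv2.cvtColor(w,cv2.COLOR_RGB2BGR);A=cv2.resize(cv2.cvtColor(a[140:230,270:390],cv2.COLOR_RGB2BGR),(240,180),interpolation=cv2.INTER_CUBIC)
W[:180,:240]=A;cv2.imwrite('pics/w2.png',W)
E
```

```text
t 7.05 tcp [ 0.4814 -0.3419  0.2592] ydeg -56.83 tilt [ 0. -0. -1.] q [-0.82  0.46  1.19  0.    1.5   0.17] F [-0.56 -0.16 -0.4 ] op 0.0576
delta [-4.000e-04 -1.000e-04  1.352e-01] turn 0.17
[281.46516869 206.7811068 ] [281.68604846 184.17189323]
```

View pics/w2.png

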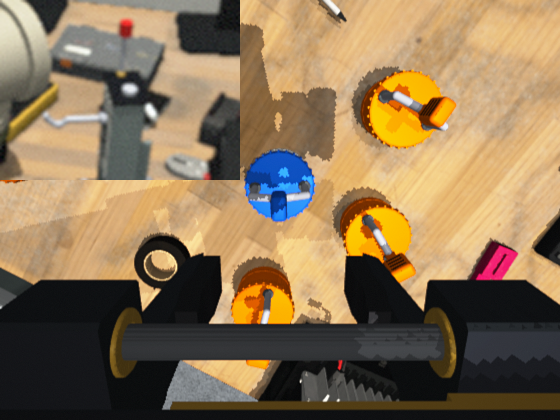

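The inset shows the knob staying at its zero height. The wrist view shows the blue lid at (280,186), the bail posts level at (256,188) and (306,188), and the tab at (279,204), so the grip is aligned. I'll descend and grip.

Emit:
arm_command --deltas '[[-0.3, [0, -0.001, 0.04], 0], [-0.3, [0, -0.001, 0.08], 0], [-0.3, [0, -0.001, 0.115], 0], [-0.3, [0, -0.001, 0.13], 0], [-0.3, [0, -0.001, 0.135], 0], [1, [0, -0.001, 0.135], 0], [1, [0, -0.001, 0.135], 0], [1, [0, -0.001, 0.135], 0], [1, [0, -0.001, 0.135], 0], [1, [0, -0.001, 0.135], 0], [1, [0, -0.001, 0.135], 0], [1, [0, -0.001, 0.135], 0]]' --grip_force 35

```text
time: 8.35
tcp_pos: [0.4807, -0.3404, 0.1238]
eef_rot: [0.958, 0.286, 0.0, -0.0]
force: [-0.8, 3.3, 1.7]
opening: 0.0118
gripper_force: 34.8
```

```bash
python3 - <<'E'
from h import *
go([.481,-.342,.30])
E
```

```text
t 8.35 tcp [ 0.4807 -0.3404  0.1238] ydeg -56.78 tilt [ 0.    -0.001 -1.   ] q [-0.82  0.58  1.39  0.    1.17  0.17] F [-0.79  3.35  1.68] op 0.0118
delta [-0.0006  0.0013 -0.1762] turn 0
```

Emit:
arm_command --deltas '[[1, [0, 0, -0.005], 0], [1, [0, 0, -0.02], 0], [1, [0, 0, -0.05], 0], [1, [0, 0, -0.085], 0], [1, [0, 0, -0.12], 0], [1, [0, 0, -0.155], 0], [1, [0, 0, -0.18], 0], [1, [0, 0, -0.19], 0], [1, [0, 0, -0.195], 0], [1, [0, 0, -0.195], 0], [1, [0, 0, -0.195], 0]]'

```text
time: 9.45
tcp_pos: [0.4806, -0.3406, 0.317]
eef_rot: [0.958, 0.286, -0.001, -0.001]
force: [-0.1, -0.4, -7.0]
opening: 0.012
gripper_force: 34.8
```

```bash
python3 - <<'E'
from h import *
go([.438,.002,.32],105.3)
E
```

```text
t 9.45 tcp [ 0.4806 -0.3406  0.317 ] ydeg -56.78 tilt [-0.001 -0.003 -1.   ] q [-0.82  0.42  1.08 -0.    1.65  0.17] F [-0.12 -0.4  -6.98] op 0.012
delta [ 0.1521 -0.31   -0.0021] turn -162.08
```

Gripped weight is about 7 N, so I expect roughly 27 mm of sag. I'll carry it to a point in front of the hook and turn it so the camera faces away from the column.

Emit:
arm_command --deltas '[[1, [0.005, -0.01, 0], -4], [1, [0.015, -0.03, 0], -12], [1, [0.03, -0.06, 0], -20], [1, [0.045, -0.09, 0], -28], [1, [0.06, -0.12, 0], -36], [1, [0.075, -0.15, 0], -44], [1, [0.09, -0.18, 0], -52], [1, [0.105, -0.21, 0], -60], [1, [0.12, -0.24, 0], -68], [1, [0.135, -0.27, 0], -76], [1, [0.147, -0.297, 0], -84], [1, [0.152, -0.31, 0], -90]]'

```text
time: 10.65
tcp_pos: [0.4371, 0.004, 0.3179]
eef_rot: [0.472, 0.881, 0.0, -0.001]
force: [-0.4, -2.0, -7.3]
opening: 0.0118
gripper_force: 35.0
```

Emit:
arm_command --deltas '[[1, [0, 0, 0], -6], [1, [0, 0, 0], -14], [1, [0, 0, 0], -22], [1, [0, 0, 0], -30], [1, [0, 0, 0], -38], [1, [0, 0, 0], -46], [1, [0, 0, 0], -54], [1, [0, 0, 0], -62], [1, [0, 0, 0], -68], [1, [0, 0, 0], -72], [1, [0, 0, 0], -72]]'

```text
time: 11.75
tcp_pos: [0.4378, 0.0019, 0.3179]
eef_rot: [-0.133, 0.991, 0.0, -0.001]
force: [0.2, 0.3, -6.8]
opening: 0.0118
gripper_force: 35.0
```

```bash
python3 - <<'E'
from h import *
go([.438,.002,.2265],105.3)
E
```

```text
t 11.75 tcp [0.4378 0.0019 0.3179] ydeg 105.26 tilt [ 0.002  0.001 -1.   ] q [-0.27  0.14  1.47 -0.    1.53 -2.1 ] F [ 0.18  0.32 -6.82] op 0.0118
delta [-0.0004 -0.      0.0914] turn -0.04
```

Emit:
arm_command --deltas '[[1, [0, 0, 0.02], 0], [1, [0, 0, 0.045], 0], [1, [0, 0, 0.07], 0], [1, [0, 0, 0.085], 0], [1, [0, 0, 0.091], 0], [1, [0, 0, 0.091], 0], [1, [0, 0, 0.091], 0]]'

```text
time: 12.45
tcp_pos: [0.4385, 0.0017, 0.2284]
eef_rot: [-0.132, 0.991, -0.0, 0.001]
force: [0.8, 1.0, -7.2]
opening: 0.0119
gripper_force: 35.0
```

```bash
python3 - <<'E'
from h import *
go([.520,.0245,.2265],105.3)
a=grab_frame('scene');b=grab_frame('top');w=grab_frame('wrist')
f=lambda im,x,y,W,H:cv2.resize(cv2.cvtColor(im[y:y+H,x:x+W],cv2.COLOR_RGB2BGR),(400,300),interpolation=cv2.INTER_CUBIC)
cv2.imwrite('pics/m2.png',np.vstack([np.hstack([f(a,250,140,120,90),f(b,180,150,120,90)]),np.hstack([f(w,0,0,560,420),f(w,180,110,200,150)])]))
s=cam('scene');print('eye',proj(s,[.438,.002,.193]),'tip',proj(s,[.504,.0208,.1855]),'saddle',proj(s,[.52,.0245,.1695]))
E
```

```text
t 12.45 tcp [0.4385 0.0017 0.2284] ydeg 105.19 tilt [-0.001 -0.001 -1.   ] q [-0.27  0.22  1.65 -0.    1.27 -2.1 ] F [ 0.76  0.96 -7.17] op 0.0119
delta [-0.0847  0.0006  0.002 ] turn -0.11
eye [269.2273722  194.22544175] tip [293.34395298 195.57658242] saddle [298.85416593 200.10522131]
```

View pics/m2.png

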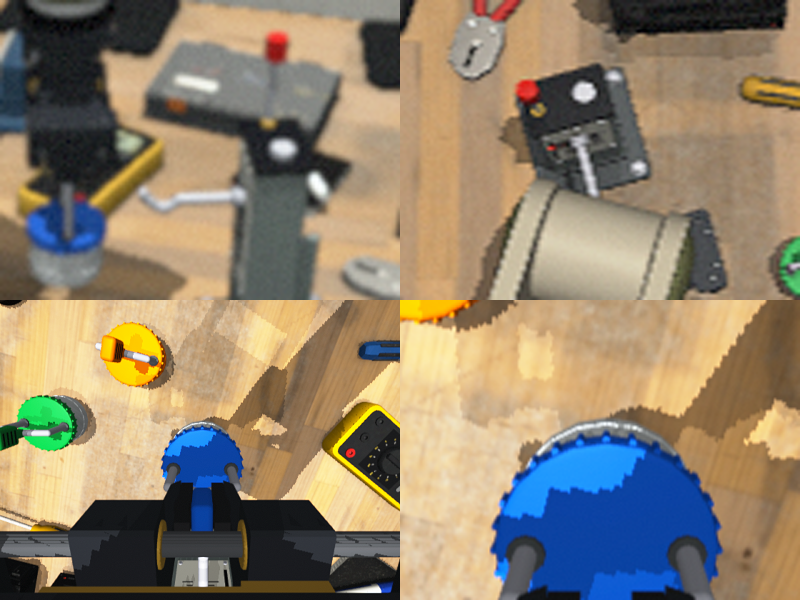

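The hook is clear and its tip shows at scene crop (145,190). In the wrist view it runs centred between the fingers at (202,570). The bail is edge-on at (68,200). I'll advance over the tip.

Emit:
arm_command --deltas '[[1, [-0.005, 0, 0.002], 0], [1, [-0.02, 0, 0.002], 0], [1, [-0.035, 0, 0.002], 0], [1, [-0.05, 0, 0.002], 0], [1, [-0.06, 0, 0.002], 0], [1, [-0.065, 0, 0.002], 0], [1, [-0.065, 0, 0.002], 0]]'

```text
time: 13.3
tcp_pos: [0.5011, 0.019, 0.2256]
eef_rot: [-0.133, 0.991, 0.0, -0.0]
force: [-1.0, -0.3, -7.4]
opening: 0.0116
gripper_force: 35.0
```

Emit:
arm_command --deltas '[[1, [-0.005, 0, 0], 0], [1, [-0.01, 0, 0], 0], [1, [-0.015, 0, 0], 0], [1, [-0.02, 0, 0], 0], [1, [-0.02, 0, 0], 0], [1, [-0.02, 0, 0], 0]]'

```text
time: 13.9
tcp_pos: [0.5201, 0.0242, 0.2256]
eef_rot: [-0.133, 0.991, 0.0, -0.0]
force: [-0.2, 0.8, -7.5]
opening: 0.0114
gripper_force: 35.0
```

```bash
python3 - <<'E'
from h import *
go([.520,.0245,.205],105.3)
a=grab_frame('scene');w=grab_frame('wrist')
f=lambda im,x,y,W,H:cv2.resize(cv2.cvtColor(im[y:y+H,x:x+W],cv2.COLOR_RGB2BGR),(400,300),interpolation=cv2.INTER_CUBIC)
cv2.imwrite('pics/m3.png',np.hstack([f(a,260,165,80,60),f(w,0,0,560,420)]))
E
```

```text
t 13.9 tcp [0.5201 0.0242 0.2256] ydeg 105.23 tilt [ 0.  0. -1.] q [-0.18  0.36  1.44 -0.    1.34 -2.02] F [-0.15  0.76 -7.5 ] op 0.0114
delta [-0.      0.0003  0.0206] turn -0.07
```

View pics/m3.png

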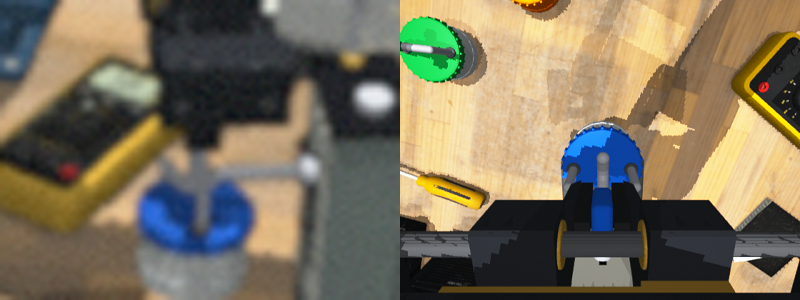

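The wrist view shows the hook tip out in front of the bail at (604,157), centred between the posts, so the hook is through the eye. I'll lower slowly.

Emit:
arm_command --deltas '[[1, [0, 0, 0.004], 0], [1, [0, 0, 0.008], 0], [1, [0, 0, 0.012], 0], [1, [0, 0, 0.015], 0], [1, [0, 0, 0.018], 0], [1, [0, 0, 0.02], 0], [1, [0, 0, 0.022], 0], [1, [0, 0, 0.024], 0], [1, [0, 0, 0.026], 0], [1, [0, 0, 0.028], 0], [1, [0, 0, 0.028], 0]]'

```text
time: 15.1
tcp_pos: [0.5202, 0.0241, 0.1976]
eef_rot: [-0.132, 0.991, 0.0, 0.0]
force: [-0.7, -0.4, -4.8]
opening: 0.0115
gripper_force: 35.0
```

Emit:
arm_command --deltas '[[1, [0, 0, 0.002], 0], [1, [0, 0, 0.004], 0], [1, [0, 0, 0.006], 0], [1, [0, 0, 0.008], 0], [1, [0, 0, 0.01], 0], [1, [0, 0, 0.012], 0], [1, [0, 0, 0.014], 0], [1, [0, 0, 0.016], 0], [1, [0, 0, 0.016], 0], [1, [0, 0, 0.016], 0]]'

```text
time: 16.1
tcp_pos: [0.5202, 0.0241, 0.1818]
eef_rot: [-0.132, 0.991, -0.0, 0.0]
force: [-0.8, 0.2, -2.7]
opening: 0.0116
gripper_force: 35.0
```

Emit:
arm_command --deltas '[[1, [0, 0, 0.001], 0], [1, [0, 0, 0.002], 0], [1, [0, 0, 0.003], 0], [1, [0, 0, 0.004], 0], [1, [0, 0, 0.005], 0], [1, [0, 0, 0.005], 0], [1, [0, 0, 0.005], 0]]'

```text
time: 16.8
tcp_pos: [0.5202, 0.0241, 0.1767]
eef_rot: [-0.132, 0.991, 0.0, 0.0]
force: [0.1, -0.6, -0.2]
opening: 0.012
gripper_force: 35.0
```

```bash
python3 - <<'E'
from h import *
F=[]
for i in range(12): grab_frame('scene');F.append(read_state()['force'])
F=np.array(F);print(F.mean(0),F.std(0)/12**.5)
E
```

```text
[-0.76432037  0.12413935 -0.68783477] [0.15260996 0.15995796 0.1855542 ]
```

Emit:
arm_command --deltas '[[1, [0, 0, 0.001], 0], [1, [0, 0, 0.002], 0], [1, [0, 0, 0.0025], 0], [1, [0, 0, 0.0025], 0]]'

```text
time: 17.8
tcp_pos: [0.5201, 0.0241, 0.1742]
eef_rot: [-0.132, 0.991, 0.0, 0.0]
force: [-0.8, -0.6, -0.3]
opening: 0.0113
gripper_force: 35.0
```

```bash
python3 - <<'E'
from h import *
F=[]
for i in range(24): grab_frame('scene');F.append(read_state()['force'])
F=np.array(F);print(F.mean(0),F.std(0)/24**.5,read_state()['tcp_pos'],read_state()['moment'])
E
```

```text
[-0.37336346 -0.29415272 -0.18705196] [0.11573948 0.11000256 0.10382997] [0.52013803 0.02413314 0.17425331] [ 0.03897665 -0.00973236 -0.00996954]
```

Emit:
arm_command --deltas '[[1, [0, 0, 0.0005], 0], [1, [0, 0, 0.0005], 0], [1, [0, 0, 0.0005], 0]]' --grip_force 3

```text
time: 19.3
tcp_pos: [0.52, 0.0243, 0.1737]
eef_rot: [-0.133, 0.991, 0.0, -0.0]
force: [-1.7, 1.5, 0.1]
opening: 0.0118
gripper_force: 3.0
```

Emit:
arm_command --deltas '[[0.6, [0, 0, 0], 0], [0.4, [0, 0, 0], 0], [0.2, [0, 0, 0], 0], [0.2, [0, 0, 0], 0], [0.2, [0, 0, 0], 0], [0.2, [0, 0, 0], 0], [0.2, [0, 0, 0], 0], [0.2, [0, 0, 0], 0], [0.2, [0, 0, 0], 0], [0.2, [0, 0, 0], 0]]'

```text
time: 20.3
tcp_pos: [0.5201, 0.0241, 0.1738]
eef_rot: [-0.132, 0.991, -0.0, 0.0]
force: [-0.0, -0.5, -0.7]
opening: 0.0356
gripper_force: 0.0
```

Emit:
arm_command --deltas '[[0.2, [0, 0, -0.01], 0], [0.2, [0, 0, -0.03], 0], [0.2, [0, 0, -0.06], 0], [0.2, [0, 0, -0.1], 0], [0.2, [0.03, 0, -0.13], 0], [0.2, [0.07, 0, -0.16], 0], [0.2, [0.11, 0, -0.18], 0], [0.2, [0.15, 0, -0.18], 0], [0.2, [0.15, 0, -0.18], 0], [0.2, [0.15, 0, -0.18], 0], [0.2, [0.15, 0, -0.18], 0]]'

```text
time: 21.4
tcp_pos: [0.376, -0.0152, 0.3539]
eef_rot: [-0.133, 0.991, -0.0, 0.0]
force: [0.5, -0.2, 0.2]
opening: 0.0348
gripper_force: 0.0
```

```bash
python3 - <<'E'
from h import *
go([.520,.0245,.205],105.3)
a=grab_frame('scene');w=grab_frame('wrist')
for i in range(12): grab_frame('scene')
f=lambda im,x,y,W,H:cv2.resize(cv2.cvtColor(im[y:y+H,x:x+W],cv2.COLOR_RGB2BGR),(400,300),interpolation=cv2.INTER_CUBIC)
cv2.imwrite('pics/m4.png',np.hstack([f(a,260,150,100,75),f(w,0,0,560,420)]))
print(np.abs(grab_frame('scene').astype(int)-a).max(2)[170:225,260:310].mean())
E
```

```text
t 21.4 tcp [ 0.376  -0.0152  0.3539] ydeg 105.23 tilt [-0. -0. -1.] q [-0.36  0.    1.52  0.    1.61 -2.19] F [ 0.53 -0.16  0.23] op 0.0348
delta [-0.1493  0.0005  0.149 ] turn -0.07
3.530181818181818
```

View pics/m4.png

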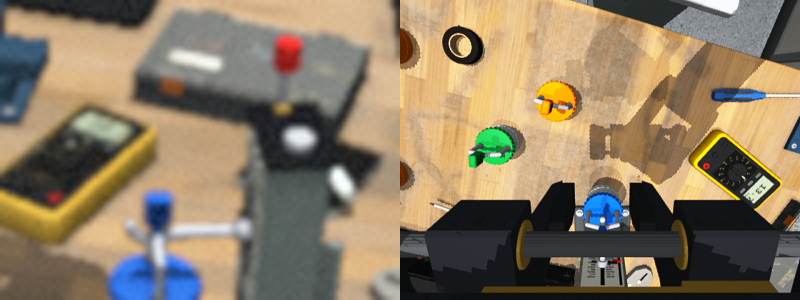

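The canister hangs upright with its tab at (158,208), and the bar runs through the eye. It is still, and the fingers are clear.

```bash
python3 -c "
from rig import *
print(hand_in())"
```

```text
the job is handed in; nothing more can be done
None
```

I handed in the job: the blue canister hangs upright and still on the hook, let down slowly with about 0.1 to 0.2 N left on the gripper at release. The red pointer was pulled to zero first; I did not check its final match with the black needle in a picture, and hand-in gave no verdict.

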